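# Plug the dosing unit's filling port and lock its two cam arms

### The arm

A 6-joint arm with a two-finger parallel gripper is mounted at the origin on a cart in front of the work surface, level with it; the furniture and walls round the work are solid. World frame = base frame: x ahead of the robot, y to its left, z up, the work surface at z = 0. Lengths are in m, angles in rad, forces in N, time in s.
With the tool pointing down it reaches from about 0.35 to 0.975 m from the base axis. Payload 4.9 kg.
Tool frame: the origin (TCP) lies at the very end of the fingers, on their centre line; the grasp point (between the pads) lies 19 mm behind it; x points along the fingers, z is the direction in which the jaws open and shut, and the axes are right-handed (so a half turn about x gives the same grasp; the last joint's range is limited). The gripper opens to 85 mm and grips with 20 to 120 N. Pads are 22 mm wide; open, the fingers measure 114 mm over their backs; the gripper's body (76 mm by 85 mm) begins 54 mm behind the grasp point. The pads swing forward as they close: fully open they stand 13 mm farther back than shut.
Start: joints at [1.103, 0.053, 1.613, -0, 1.476, -0.119], TCP at [0.214, 0.587, 0.231] pointing down, gripper open.
Joint ranges: [-3.01, 3.01], [-1.01, 2.22], [0.06, 2.58], [-1.02, 4.17], [0.09, 2.62], [-3.14, 3.14]. Speed limits (rad/s): [2.57, 2.57, 3.14, 3.14, 3.14, 3.14].

### API

Orientations are given as a unit quaternion [w, x, y, z].
In Python, from plant import manip, vision, job gives the robot as it stands.
- The arm moves only by the tool servo_tool, never from a script. Its arguments are lists of equal length, an entry for each row: "twist": the turn, a rotation vector about the world's x, y, z in rad, a list of three; "xyz": the shift along the world's x, y, z in cm, a list of three; "fingers": the opening, from 0 (shut) to 1 (fully open). In form: {"twist": [[wx, wy, wz], ...], "xyz": [[x, y, z], ...], "fingers": [fingers, ...]}. A call has 1 to 8 rows; each row shifts and turns the commanded pose from where the row before left it; what a row does not reach is not made up. A row lasts 1/8 s, in which the tool goes at most 62.5 mm and 10.7 degrees, less where a joint would pass 70% of its speed; a pose out of reach is approached as far as the arm can. A call with a gripper value outside its range is refused whole. The fingers move at their own pace and stop on an object; the grip force is fixed at half the most. Time passes only in rows, so rows that do not move let the fingers close. It gives the time, the measured TCP pose, the force and the opening at its end, in the units of the state.
- manip.state(): the state, without advancing time (a new reading comes with each control period).
- vision.grab_frame(name): name is "scene" or "top" or "wrist"; returns the picture (400x640x3 uint8, red, green, blue); there is no depth.
- vision.get_calibration(name): a dict with "camera_matrix" (3x3 intrinsics, pixels), "origin" and "orientation" of the camera in the world; the wrist camera has in their place "mount" (4x4, takes a point from camera to tool coordinates, whose origin is the TCP and whose axes are the tool frame's). Camera axes: x right, y up, looking along -z (the intrinsics and any distortion apply to the point x, -y, -z); pixel columns grow to the right and rows downward; lengths in m; the calibration is good to about 2 mm. A picture is of the moment at which its call begins: read the wrist's pose just before it. get_calibration takes no time and is no camera call.
- job.job_done(): hands the job in, once; it reports no verdict.
Trained networks look in the newest picture that a camera, given by its name, has taken for a name from the list of things; names that differ only in an ending like _2 or _b are one class to them, and where a whole thing is asked for, a point or a joint stands for the part that bears it (a point fixed in the world has none). Each returns a list of dicts, best first, with "score" (0 to 1); they miss things now and then, are a little off and sometimes report something else, mostly with a low value. They report only what shows in the picture. A call takes as long as a camera call.
- vision.spot_in(camera, label): "extent" ([centre column, centre row, width, height] in pixels, round what is visible of it).
The state is a dict: "time": time; "joint_pos": joint angles; "joint_vel": joint speeds; "joint_efforts": joint torques, N m; "tool_pos": TCP position; "tool_rot": TCP orientation; "contact_force": force on the tool from outside, world axes, zero at the start; "ft_torque": the same for the moment, N m; "gripper_width": opening from 0.0 (shut) to 1.0 (fully open).
Only numpy, scipy, OpenCV 4.12 (cv2) and the standard library are available. Lean on these libraries where they do the work, as an engineer would, in place of code of your own. Each camera call takes 0.05 s, during which the arm holds its last target.

### The job

The detergent dosing unit has been refilled: put the blue plug nose down into its filling port, gently and all the way onto the gasket while both brass cam arms still stand up, and let go of it. Then swing the two cam arms down together, in step, to draw the plug down tight, and see that each arm is fully home, feeling for its stop and pressing no harder than needed. Leave the other things where they are and let go of everything.

Things in the scene. Friction and masses are not known exactly. Their poses are not given: they have to be found in the camera images.
- dosing_unit: fixed grey unit, 130 x 156 mm, its top 50 mm above the worktop, with an upright aluminium filling port (outer diameter 54, bore 38.4 mm) in the middle. Origin: centre of its underside, on the port's axis; z up, cam arms at its +y and -y sides. The arms' pins run along x, 28 mm from the axis, 86 mm above the worktop; at that height only the arms reach out more than 37 mm from the axis
- port_mouth (a point): centre of the port's open rim, on its axis, 95 mm above the worktop. 25.5 mm below the rim lies a sprung rubber gasket (2.5 N per mm, up to 5.5 mm): an unlocked plug rests on it with its underside 25.5 to 26.5 mm below the rim; locked, the cams draw it down to 27.5 to 29 mm. Do not force the held plug: 35 N is too much
- cam_left (a joint): brass cam arm at the unit's +y side, 20 mm wide, 6 mm thick, reaching 58 mm from its pin. Radians: 0 is 60 degrees above level; it starts raised, 0.15 to 0.4; it grows as the arm swings outward and down; 1.57, a hard stop, is fully down (30 degrees below level). It stays where it is left; friction 0.04 N m, plus the gasket through the cam after about 0.8 rad
- cam_right (a joint): the like arm at the unit's -y side, mirrored, same values. Fingers opened wide reach past the plug onto both arms at once; pressed down 45 to 60 mm from the port's axis both arms together take 5 to 20 N; over 30 N in all is too hard. The cams enter the plug's groove only if the plug is down on the gasket
- cam_left_tip (a point): on the centre line of the arm at +y, near its outer end, 53.5 mm from its pin. The arm's upper face (the inner one while raised) carries a black rubber thumb pad, from 13 mm to the round end at 58 mm from the pin; each pad is worn to its own height, 3 to 7 mm off the brass, which is not measured: feel for each arm's stop, the one with the lower pad lags a little
- cam_right_tip (a point): on the centre line of the arm at -y, near its outer end, 53.5 mm from its pin. The arm's upper face (the inner one while raised) carries a black rubber thumb pad, from 13 mm to the round end at 58 mm from the pin; each pad is worn to its own height, 3 to 7 mm off the brass, which is not measured: feel for each arm's stop, the one with the lower pad lags a little
- plug: loose round blue plug, 58 mm tall, 0.15 kg, on its nose. Origin: centre of its underside, z up. Nose and upper land 36 mm in diameter (nose end stepped to 33 over 3 mm), between them a groove 27 mm in diameter from 10 to 26 mm up; from 32 mm to the top a ribbed grip barrel 30 mm in diameter. Hold the barrel, fingertips at 32 mm or higher, fingers along the unit's x, off the arms
- detergent_bottle: bystander: olive and cream bottle, 74 mm in diameter, 252 mm tall, origin under it
- dosing_cup: bystander: pale blue measuring cup, 71 x 90 x 62 mm, origin under it
- spool_cream: bystander: cream thread spool, 30 mm in diameter, 48 mm tall, origin under it. On the robot's right a fixed sewing chest (205 mm tall, things on top) stands below a wall shelf: keep the arm close to its base when it swings in from that side

How it is judged:
By the outcome, as a careful person would: the job done as asked, in the order asked, and still so for the second after the job is handed in, with the robot touching nothing.
It also fails if it takes over 72 s, if anything falls off the work surface, if the arm or the gripper's body presses on something with over 40 N, if the wrist force passes 120 N, or if a joint passes its speed limit or range.

## Working session

There is one attempt and no reset: what is moved stays moved. The work goes in short steps, Python scripts to look and compute and a tool call to move; the robot and the scene stay as the last step left them, time stands still between calls to the robot, and variables do not carry over. Pictures are saved under pics/ and viewed, and the job is handed in when it is done.

Besides the shell and the picture viewer there is one more tool, called after "Request:" as name(argument=value, ...), one argument or row to a line, values as JSON. servo_tool: Moves the arm, as the interface text tells. Its arguments: {"type":"object","properties":{"twist":{"type":"array","items":{"type":"array","items":{"type":"number"}}},"xyz":{"type":"array","items":{"type":"array","items":{"type":"number"}}},"fingers":{"type":"array","items":{"type":"number"}}},"required":["twist","xyz","fingers"]}

```bash
mkdir -p pics; ls; python3 - <<'E'
from plant import manip, vision, job
import cv2
s=manip.state();print(s)
for n in ["scene","top","wrist"]:
    c=vision.get_calibration(n);print(n,c)
    im=vision.grab_frame(n);cv2.imwrite(f"pics/a_{n}.png",im[:,:,::-1])
    for l in ["dosing_unit","plug","cam_left","cam_right","port_mouth","cam_left_tip","cam_right_tip"]:
        try:r=vision.spot_in(n,l);print(l,r[:3])
        except Exception as e:print(l,e)
print(manip.state()['time'])
E
```

```text
pics
{'time': 0.0, 'joint_pos': array([ 1.10304270e+00,  5.33783552e-02,  1.61429758e+00,  1.24500847e-05,
        1.47598664e+00, -1.19003000e-01]), 'joint_vel': array([ 0.0003918 ,  0.00137649, -0.00137753,  0.00012679,  0.00031886,
       -0.00146963]), 'joint_efforts': array([-2.81617518e-03, -3.93665314e+01, -3.70185649e+01, -3.00660722e-04,
        6.75925883e-03, -4.73925486e-07]), 'tool_pos': array([0.21329371, 0.58681802, 0.23004755]), 'tool_rot': array([ 0.57851688, -0.40601237,  0.57981105,  0.40532866]), 'contact_force': array([-0.05503536, -0.84055242,  0.29715122]), 'ft_torque': array([ 0.0160952 , -0.01963916, -0.00892372]), 'gripper_width': 0.9943628730282564}
scene {'camera_matrix': array([[412.00371476,   0.        , 323.88883419],
       [  0.        , 412.00371476, 195.80528905],
       [  0.        ,   0.        ,   1.        ]]), 'origin': array([0.21381502, 0.59669003, 0.81146088]), 'orientation': array([-0.25990072, -0.11730241,  0.37268219,  0.88306271])}
dosing_unit [{'extent': [336.9, 289.8, 89.9, 89.2], 'score': 0.73}]
plug [{'extent': [411.9, 200.8, 17.5,
[... 1229 characters left out ...]
}]
cam_right_tip [{'extent': [272.4, 270.9, 17.2, 7.2], 'score': 0.57}]
wrist {'camera_matrix': array([[339.13398949,   0.        , 318.65869678],
       [  0.        , 339.13398949, 200.94437814],
       [  0.        ,   0.        ,   1.        ]]), 'mount': array([[ 3.15382145e-04,  2.74968101e-01, -9.61453298e-01,
        -1.42842339e-01],
       [-4.52222849e-04,  9.61453287e-01,  2.74967949e-01,
         6.87973380e-02],
       [ 9.99999848e-01,  3.48071168e-04,  4.27572058e-04,
        -7.81021567e-04],
       [ 0.00000000e+00,  0.00000000e+00,  0.00000000e+00,
         1.00000000e+00]])}
dosing_unit []
plug []
cam_left []
cam_right []
port_mouth []
cam_left_tip []
cam_right_tip []
1.2
```

View pics/a_scene.png

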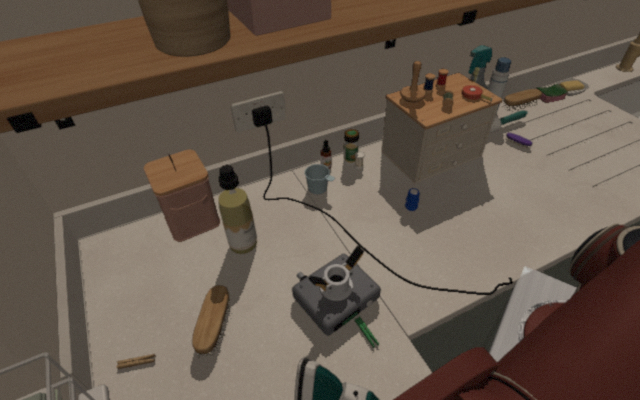

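View pics/a_top.png

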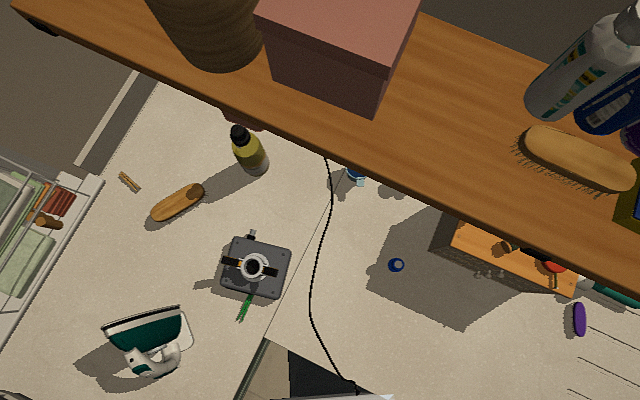

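```bash
cat > h.py <<'E'
import numpy as np
from scipy.spatial.transform import Rotation as R
def rot(q): return R.from_quat([q[1],q[2],q[3],q[0]]).as_matrix()
def cam(cal,state=None):
    K=np.array(cal['camera_matrix'])
    if 'mount' in cal:
        T=np.eye(4);T[:3,:3]=rot(state['tool_rot']);T[:3,3]=state['tool_pos']
        M=T@np.array(cal['mount']);return K,M[:3,:3],M[:3,3]
    return K,rot(cal['orientation']),np.array(cal['origin'])
def proj(C,P):
    K,Rm,o=C;p=(np.atleast_2d(P)-o)@Rm
    u=K[0,0]*p[:,0]/-p[:,2]+K[0,2];v=K[1,1]*(-p[:,1])/-p[:,2]+K[1,2]
    return np.stack([u,v],1)
def ray(C,u,v):
    K,Rm,o=C;d=np.array([(u-K[0,2])/K[0,0],-(v-K[1,2])/K[1,1],-1.]);return o,Rm@d
def atz(C,u,v,z):
    o,d=ray(C,u,v);return o+d*(z-o[2])/d[2]
E
python3 - <<'E'
from h import *
import cv2
from plant import vision
cs={n:cam(vision.get_calibration(n)) for n in ["scene","top"]}
print("plug",atz(cs['top'],397.2,264.2,.04),atz(cs['scene'],411.9,200.8,.029))
print("unit",atz(cs['top'],254.6,264.6,.04),atz(cs['scene'],336,290,.04))
for n,b in [("scene",(250,150,450,350)),("top",(190,210,430,310))]:
    im=cv2.imread(f"pics/a_{n}.png")[b[1]:b[3],b[0]:b[2]]
    f=3 if n=="top" else 3
    cv2.imwrite(f"pics/a_{n}_z.png",cv2.resize(im,None,fx=f,fy=f,interpolation=cv2.INTER_CUBIC))
E
```

```text
plug [ 0.45759377 -0.19521084  0.04      ] [ 0.45478018 -0.18638593  0.029     ]
unit [0.48353258 0.16460611 0.04      ] [0.47529259 0.16670557 0.04      ]
```

View pics/a_scene_z.png

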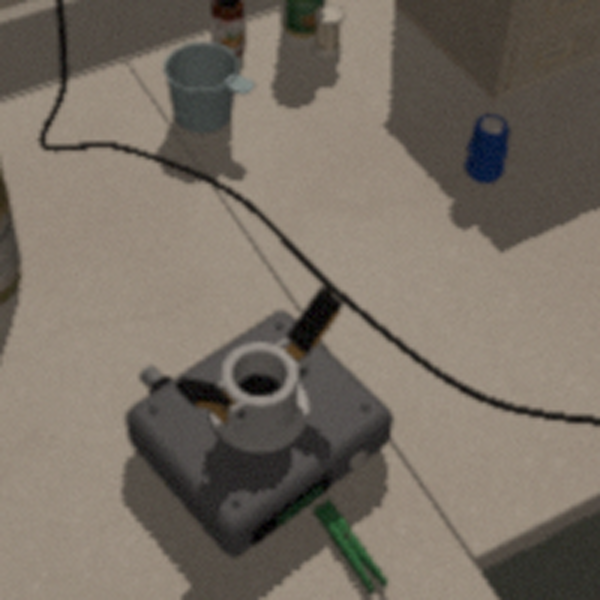

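View pics/a_top_z.png

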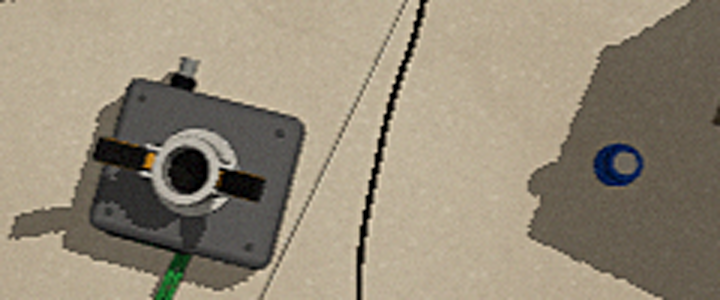

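```bash
python3 - <<'E'
from h import *
from plant import vision,manip
cs={n:cam(vision.get_calibration(n)) for n in ["scene","top"]}
def tri(a,b):
    o1,d1=ray(cs['scene'],*a);o2,d2=ray(cs['top'],*b)
    A=np.stack([d1,-d2],1);t=np.linalg.lstsq(A,o2-o1,rcond=None)[0]
    p,q=o1+d1*t[0],o2+d2*t[1];return (p+q)/2,np.linalg.norm(p-q)
print("port",tri((337,274),(252.3,265.7)),atz(cs['top'],252.3,265.7,.095),atz(cs['scene'],337,274,.095))
print("plugtop",tri((413.7,192),(398.7,264.3)),atz(cs['top'],398.7,264.3,.058),atz(cs['scene'],413.7,192,.058))
a=atz(cs['top'],190+118/3,210+152/3,.115);b=atz(cs['top'],190+242/3,210+184/3,.115);print(a,b,np.degrees(np.arctan2(*(a-b)[1::-1])))
c=[atz(cs['top'],190+u/3,210+v/3,.05)for u,v in[(133,80),(304,120),(270,268),(90,218)]];print(np.array(c),np.mean(c,0))
for u,v in [(450,225),(432,250),(570,297),(503,275)]:print('chest',atz(cs['top'],u,v,.205),atz(cs['top'],u,v,0))
for u,v in[(387,98),(420,120),(498,95)]:print('chest sc',atz(cs['scene'],u,v,.205))
print(rot(manip.state()['tool_rot']))
E
```

```text
port (array([0.47784301, 0.16105583, 0.0910147 ]), np.float64(0.001890643672491509)) [0.47852363 0.16071707 0.095     ] [0.47547792 0.16317929 0.095     ]
plugtop (array([ 0.4571151 , -0.19637859,  0.05235381]), np.float64(0.0007537363833630629)) [ 0.45662229 -0.19538096  0.058     ] [ 0.45565295 -0.19033931  0.058     ]
[0.49316344 0.21029797 0.115     ] [0.46142748 0.11502873 0.115     ] 71.57612605159083
[[0.55685981 0.21155813 0.05      ]
 [0.51243602 0.06912589 0.05      ]
 [0.39414765 0.10384467 0.05      ]
 [0.44524436 0.2500549  0.05      ]] [0.47717196 0.1586459  0.05      ]
chest [ 0.52766797 -0.28570679  0.205     ] [ 0.5514657 -0.3566883  0.       ]
chest [ 0.47750512 -0.23997918  0.205     ] [ 0.48867408 -0.29944853  0.        ]
chest [ 0.36015249 -0.51209594  0.205     ] [ 0.34177732 -0.64007212  0.        ]
chest [ 0.41475173 -0.38134084  0.205     ] [ 0.4101222  -0.47639873  0.        ]
chest sc [ 0.62981576 -0.34904546  0.205     ]
chest sc [ 0.50756717 -0.29633864  0.205     ]
chest sc [ 0.37332609 -0.52715235  0.205     ]
[[ 2.03114472e-05 -9.39788000e-01  3.41757977e-01]
 [ 3.30318254e-05  3.41757978e-01  9.39787999e-01]
 [-9.99999999e-01 -7.79956452e-06  3.79845123e-05]]
```

Request:
servo_tool(
  twist=[
    [0,0,-0.096],
    [0,0,-0.096],
    [0,0,-0.096],
    [0,0,-0.096],
    [0,0,-0.096],
    [0,0,-0.096],
    [0,0,-0.096],
    [0,0,-0.096],
  ],
  xyz=[
    [1.5,-4.9,0],
    [1.5,-4.9,0],
    [1.5,-4.9,0],
    [1.5,-4.9,0],
    [1.5,-4.9,0],
    [1.5,-4.9,0],
    [1.5,-4.9,0],
    [1.5,-4.9,0],
  ],
  fingers=[1,1,1,1,1,1,1,1],
)

```text
time: 2.2
tool_pos: [0.3338, 0.1939, 0.2316]
tool_rot: [0.69, -0.158, 0.689, 0.158]
contact_force: [0.5, 0.1, 0.9]
gripper_width: 0.995
```

Request:
servo_tool(
  twist=[
    [0,0,-0.096],
    [0,0,-0.096],
    [0,0,-0.096],
    [0,0,-0.096],
    [0,0,-0.096],
    [0,0,-0.096],
    [0,0,-0.096],
    [0,0,-0.096],
  ],
  xyz=[
    [1.5,-4.9,0],
    [1.5,-4.9,0],
    [1.5,-4.9,0],
    [1.5,-4.9,-0.5],
    [1.5,-4.9,-1],
    [1.5,-4.9,-1.5],
    [1.5,-4.9,-2],
    [1.5,-4.9,-2],
  ],
  fingers=[1,1,1,1,1,1,1,1],
)

```text
time: 3.2
tool_pos: [0.454, -0.1986, 0.1611]
tool_rot: [0.699, 0.112, 0.698, -0.112]
contact_force: [0.5, 0.7, 0.9]
gripper_width: 1.001
```

Request:
servo_tool(
  twist=[
    [0,0,0],
    [0,0,0],
  ],
  xyz=[
    [0,0,0],
    [0,0,0],
  ],
  fingers=[1,1],
)

```text
time: 3.45
tool_pos: [0.4535, -0.1965, 0.1614]
tool_rot: [0.698, 0.111, 0.699, -0.11]
contact_force: [-0.1, -0.3, -0.5]
gripper_width: 0.998
```

```bash
python3 - <<'E'
from h import *
from plant import vision,manip
import cv2
s=manip.state();im=vision.grab_frame("wrist");cv2.imwrite("pics/b_wrist.png",im[:,:,::-1])
print(s['tool_pos'],s['joint_pos'],rot(s['tool_rot']),s['time'])
C=cam(vision.get_calibration("wrist"),s)
print(vision.spot_in("wrist","plug"),proj(C,[[.457,-.196,.058],[.457,-.196,0]]),proj(C,s['tool_pos']))
E
```

```text
[ 0.4535231  -0.19647604  0.16138092] [-5.59685367e-01 -2.13624154e-01  1.98246142e+00  3.14345327e-04
  1.37316088e+00 -2.45842202e-01] [[-1.79971965e-04  3.08775152e-01  9.51135045e-01]
 [ 4.76476536e-04  9.51134979e-01 -3.08775040e-01]
 [-9.99999870e-01  3.97622680e-04 -3.18301746e-04]] 3.45
[{'extent': [322.9, 182.8, 46.3, 53.2], 'score': 0.8}] [[321.72045993 197.05017945]
 [321.17000007 180.38469906]] [[316.80863569 259.37259402]]
```

View pics/b_wrist.png

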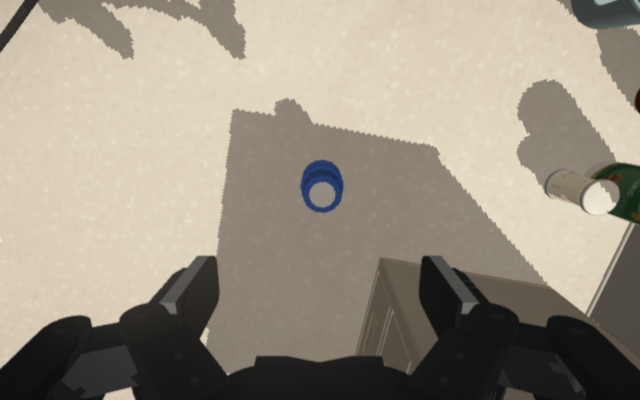

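```bash
python3 - <<'E'
from h import *
from plant import vision,manip
import cv2
im=cv2.imread("pics/b_wrist.png")[140:230,270:380]
cv2.imwrite("pics/b_z.png",cv2.resize(im,None,fx=6,fy=6,interpolation=cv2.INTER_CUBIC))
s=manip.state();C=cam(vision.get_calibration("wrist"),s)
print(atz(C,322.3,194.3,.058))
E
```

```text
[ 0.45852715 -0.19388874  0.058     ]
```

View pics/b_z.png

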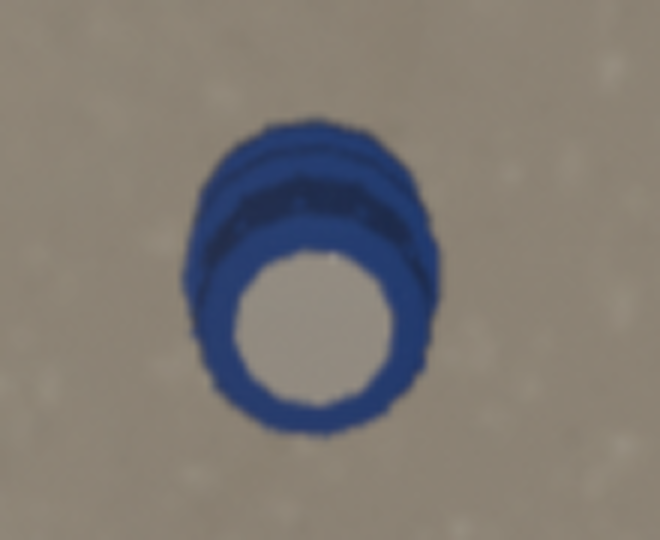

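Request:
servo_tool(
  twist=[
    [0,0,0],
    [0,0,0],
    [0,0,0],
    [0,0,0],
    [0,0,0],
    [0,0,0],
    [0,0,0],
    [0,0,0],
  ],
  xyz=[
    [0.5,0.25,-1],
    [0,0,-2.5],
    [0,0,-2.5],
    [0,0,-2.5],
    [0,0,-2],
    [0,0,-1.5],
    [0,0,-0.7],
    [0,0,0],
  ],
  fingers=[1,1,1,1,1,1,1,1],
)

```text
time: 4.55
tool_pos: [0.4586, -0.1939, 0.0341]
tool_rot: [0.698, 0.11, 0.699, -0.11]
contact_force: [-0.2, 0.6, 0.2]
gripper_width: 1.002
```

```bash
python3 - <<'E'
from h import *
from plant import vision,manip
import cv2
s=manip.state();im=vision.grab_frame("wrist");cv2.imwrite("pics/c_wrist.png",im[:,:,::-1])
C=cam(vision.get_calibration("wrist"),s)
print(s['tool_pos'],s['contact_force'],proj(C,[[.4585,-.194,.058],s['tool_pos']]))
E
```

```text
[ 0.45859875 -0.19390725  0.03414919] [-0.22140441  0.63418754  0.16942934] [[316.32381971 286.36640591]
 [316.80739518 259.37389883]]
```

View pics/c_wrist.png

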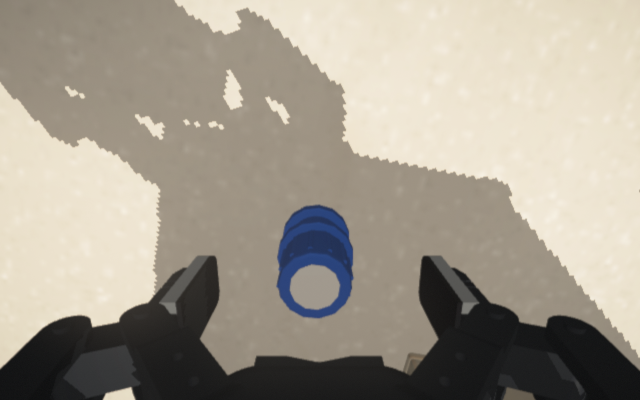

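Request:
servo_tool(
  twist=[
    [0,0,0],
    [0,0,0],
    [0,0,0],
    [0,0,0],
    [0,0,0],
    [0,0,0],
    [0,0,0],
    [0,0,0],
  ],
  xyz=[
    [0,0,0],
    [0,0,0],
    [0,0,0],
    [0,0,0],
    [0,0,0],
    [0,0,0],
    [0,0,0],
    [0,0,0],
  ],
  fingers=[0.5,0,0,0,0,0,0,0],
)

```text
time: 5.6
tool_pos: [0.4587, -0.1943, 0.0348]
tool_rot: [0.698, 0.11, 0.698, -0.111]
contact_force: [-2.0, 0.9, 5.5]
gripper_width: 0.327
```

```bash
python3 - <<'E'
from h import *
from plant import vision,manip
import cv2
s=manip.state();im=vision.grab_frame("wrist");cv2.imwrite("pics/d_wrist.png",im[:,:,::-1])
C=cam(vision.get_calibration("wrist"),s)
print(s['tool_pos'],s['contact_force'],proj(C,[[.4585,-.194,.058],s['tool_pos']]))
E
```

```text
[ 0.45872377 -0.1942987   0.03476868] [-1.97722907  0.91562461  5.54407207] [[315.74983505 284.8151376 ]
 [316.80746079 259.37379019]]
```

View pics/d_wrist.png

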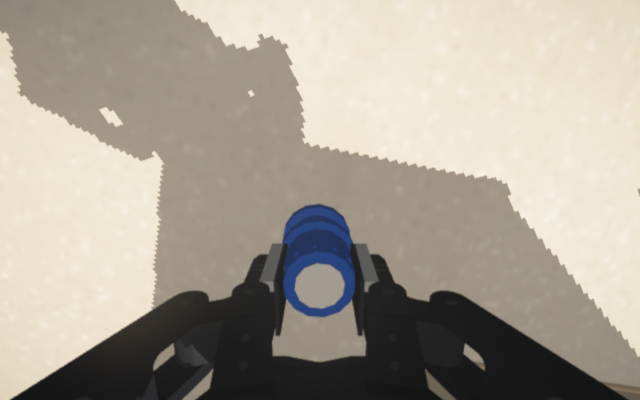

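Request:
servo_tool(
  twist=[
    [0,0,0],
    [0,0,0],
    [0,0,0],
    [0,0,0],
  ],
  xyz=[
    [0,0,1],
    [0,0,3],
    [0,0,4],
    [0,2,4],
  ],
  fingers=[0,0,0,0],
)

```text
time: 6.15
tool_pos: [0.4584, -0.1744, 0.1554]
tool_rot: [0.698, 0.111, 0.698, -0.111]
contact_force: [-0.5, -0.4, -0.6]
gripper_width: 0.328
```

Request:
servo_tool(
  twist=[
    [0,0,0],
    [0,0,0],
    [0,0,0],
    [0,0,0],
    [0,0,0],
    [0,0,0],
    [0,0,0],
    [0,0,0],
  ],
  xyz=[
    [0.1,4.5,4],
    [0.1,5.5,3],
    [0.1,5.5,0.5],
    [0.2,5.5,0],
    [0.2,5,0],
    [0.2,3.5,0],
    [0.1,1,0],
    [0,0,0],
  ],
  fingers=[0,0,0,0,0,0,0,0],
)

```text
time: 7.15
tool_pos: [0.4685, 0.1307, 0.229]
tool_rot: [0.698, 0.11, 0.699, -0.11]
contact_force: [0.1, 0.6, -1.9]
gripper_width: 0.331
```

Request:
servo_tool(
  twist=[
    [0,0,0],
  ],
  xyz=[
    [0,0,0],
  ],
  fingers=[0],
)

```text
time: 7.28
tool_pos: [0.4686, 0.1297, 0.2291]
tool_rot: [0.698, 0.111, 0.698, -0.111]
contact_force: [0.0, 0.2, 0.1]
gripper_width: 0.327
```

```bash
python3 - <<'E'
from h import *
from plant import vision,manip
import cv2
s=manip.state();im=vision.grab_frame("wrist");cv2.imwrite("pics/e_wrist.png",im[:,:,::-1])
cv2.imwrite("pics/e_z.png",cv2.resize(im[60:340,220:420,::-1],None,fx=3,fy=3,interpolation=cv2.INTER_CUBIC)[:600] if 0 else cv2.resize(im[80:330,200:440,::-1],None,fx=2.4,fy=2.4,interpolation=cv2.INTER_CUBIC))
C=cam(vision.get_calibration("wrist"),s)
print(s['tool_pos'],s['contact_force'],s['gripper_width'],rot(s['tool_rot'])[:,2],proj(C,[[.478,.161,.095],s['tool_pos']]))
E
```

```text
[0.46862052 0.12968098 0.22908511] [0.02011209 0.19477026 0.11114419] 0.32717836426869173 [ 9.50689604e-01 -3.10143952e-01 -7.10901263e-05] [[316.56855656 150.06824923]
 [316.8043139  259.37688279]]
```

View pics/e_wrist.png

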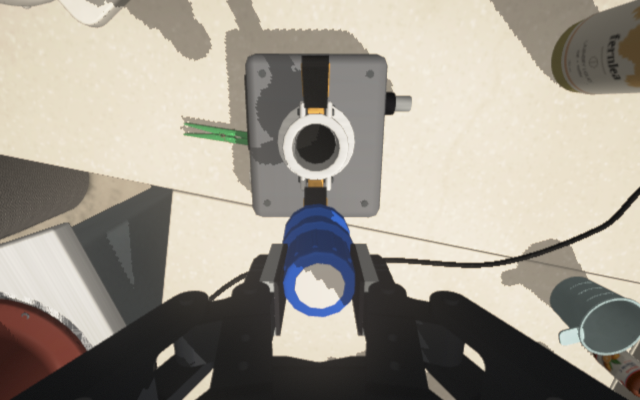

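View pics/e_z.png

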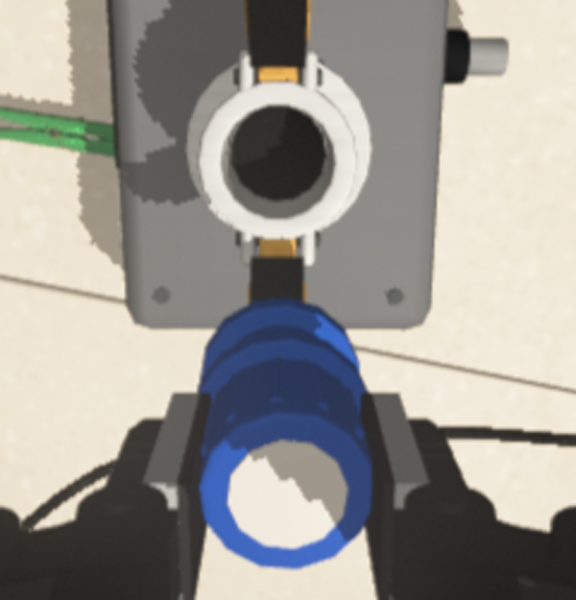

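```bash
python3 - <<'E'
from h import *
from plant import vision,manip
s=manip.state();C=cam(vision.get_calibration("wrist"),s)
t=s['tool_pos'];Rt=rot(s['tool_rot'])
p=atz(C,315.5,146.7,.095);q=atz(C,319.2,284.6,t[2]-.0345+.058)
print(p,q,q-t,"in tool",Rt.T@(q-t), "port tool",Rt.T@(p-t))
# unit yaw from arms line / edges
a=atz(C,249,185,.05)
for e in [((247.5,75),(251.5,205)),((385,75),(380.5,205))]:
    a=atz(C,*e[0],.05);b=atz(C,*e[1],.05);print(np.degrees(np.arctan2(a[1]-b[1],a[0]-b[0])))
print(np.degrees(np.arctan2(Rt[1,1],Rt[0,1])))
E
```

```text
[0.47812757 0.16378557 0.095     ] [0.46983905 0.12972026 0.25267867] [0.00115139 0.00011737 0.0235    ] in tool [-0.02350009  0.00046067  0.0010598 ] port tool [ 0.13416588  0.03547219 -0.0016497 ]
70.45178119302497
72.8618123625993
71.91171726191588
```

Request:
servo_tool(
  twist=[
    [0,0,0],
    [0,0,0],
    [0,0,0],
    [0,0,0],
    [0,0,0],
    [0,0,0],
    [0,0,0],
  ],
  xyz=[
    [0.4,1.7,0],
    [0.42,1.71,-1],
    [0,0,-2.5],
    [0,0,-2.5],
    [0,0,-2],
    [0,0,-1],
    [0,0,0],
  ],
  fingers=[0,0,0,0,0,0,0],
)

```text
time: 8.2
tool_pos: [0.4764, 0.1649, 0.1384]
tool_rot: [0.698, 0.11, 0.699, -0.111]
contact_force: [-0.1, 0.5, -0.9]
gripper_width: 0.329
```

```bash
python3 - <<'E'
from h import *
from plant import vision,manip
import cv2
s=manip.state()
print(s['tool_pos'],s['contact_force'],s['gripper_width'])
b={"wrist":(230,130,410,330),"scene":(280,200,400,340),"top":(200,220,310,310)}
out=[]
for n in b:
    im=vision.grab_frame(n)[:,:,::-1];x0,y0,x1,y1=b[n]
    f=590/(y1-y0)
    cv2.imwrite(f"pics/f_{n}.png",cv2.resize(im[y0:y1,x0:x1],None,fx=f,fy=f,interpolation=cv2.INTER_CUBIC))
C=cam(vision.get_calibration("wrist"),s)
print(manip.state()['time'])
E
```

```text
[0.47642018 0.16490444 0.13844446] [-0.12965198  0.46275626 -0.91434421] 0.32854368668291684
8.35
```

View pics/f_wrist.png

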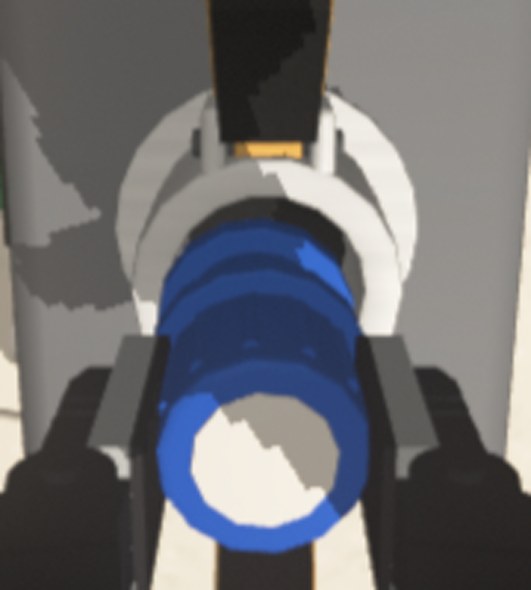

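View pics/f_scene.png

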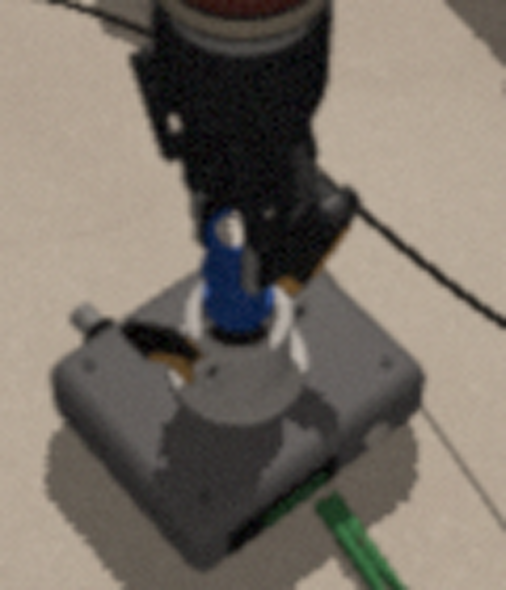

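Request:
servo_tool(
  twist=[
    [0,0,0],
    [0,0,0],
  ],
  xyz=[
    [0,0,0],
    [0,0,0],
  ],
  fingers=[0,0],
)

```text
time: 8.6
tool_pos: [0.4772, 0.1649, 0.1399]
tool_rot: [0.699, 0.111, 0.698, -0.11]
contact_force: [-0.7, 0.5, -0.8]
gripper_width: 0.333
```

```bash
cat > ov.py <<'E'
from h import *
import cv2
def camw(cal,s):
    K,Rm,o=cam(cal,s);o=o+rot(s['tool_rot'])[:,2]*0.00095;return K,Rm,o
def circ(c,r,Rt=None,n=72):
    a=np.linspace(0,2*np.pi,n)
    if Rt is None: return np.array(c)+np.stack([r*np.cos(a),r*np.sin(a),0*a],1)
    return np.array(c)+r*(np.cos(a)[:,None]*Rt[:,1]+np.sin(a)[:,None]*Rt[:,2])
def overlay(im,C,s,port,plugy,f,box,fn,low=.0345):
    x0,y0,x1,y1=box
    z=cv2.resize(im[y0:y1,x0:x1],None,fx=f,fy=f,interpolation=cv2.INTER_CUBIC).copy()
    Rt=rot(s['tool_rot']);ax=s['tool_pos']+Rt[:,0]*low+Rt[:,1]*plugy
    L=[(circ([*port,.095],.027),(0,255,0)),(circ([*port,.095],.0192),(0,255,255))]
    L+=[(circ(ax-Rt[:,0]*h,r,Rt),(0,0,255)) for h,r in[(0,.0165),(.003,.018),(.058,.015)]]
    for P,c in L:
        q=((proj(C,P)-[x0,y0]+.5)*f).astype(np.int32);cv2.polylines(z,[q],True,c,1)
    cv2.imwrite(fn,z)
E
python3 - <<'E'
from ov import *
from plant import vision,manip
s=manip.state();im=vision.grab_frame("wrist")[:,:,::-1];cv2.imwrite("pics/g_wrist.png",im)
print(s['tool_pos'],s['contact_force'])
C=camw(vision.get_calibration("wrist"),s)
overlay(im,C,s,(.4772,.1638),.0004,3,(230,130,410,330),"pics/g_ov.png")
E
```

```text
[0.47716787 0.16485456 0.13989701] [-0.7421472   0.51397703 -0.84047328]
```

View pics/g_ov.png

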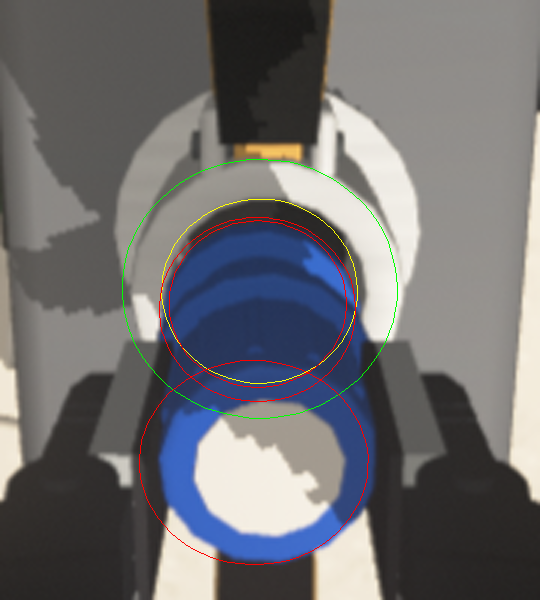

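```bash
sed -i 's/\*0.00095/*-0.00095/' ov.py; python3 - <<'E'
from ov import *
from plant import vision,manip
s=manip.state();im=cv2.imread("pics/g_wrist.png")
C=camw(vision.get_calibration("wrist"),s)
overlay(im,C,s,(.4772,.1638),.0004,3,(230,130,410,330),"pics/g_ov2.png")
E
```

```text
(no output)
```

View pics/g_ov2.png

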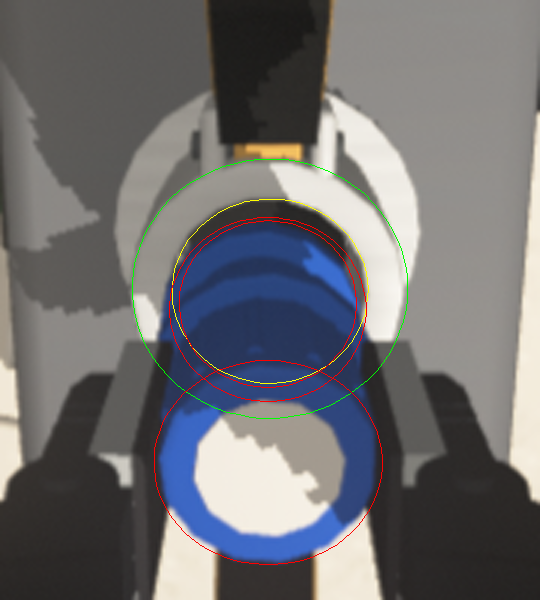

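```bash
python3 - <<'E'
import cv2,numpy as np
im=cv2.imread("pics/g_wrist.png")[185:260,270:370]
z=cv2.resize(im,None,fx=8,fy=8,interpolation=cv2.INTER_LINEAR)
z=np.clip(z.astype(float)*1.6,0,255).astype(np.uint8)
cv2.imwrite("pics/g_z8.png",z)
E
```

```text
(no output)
```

View pics/g_z8.png

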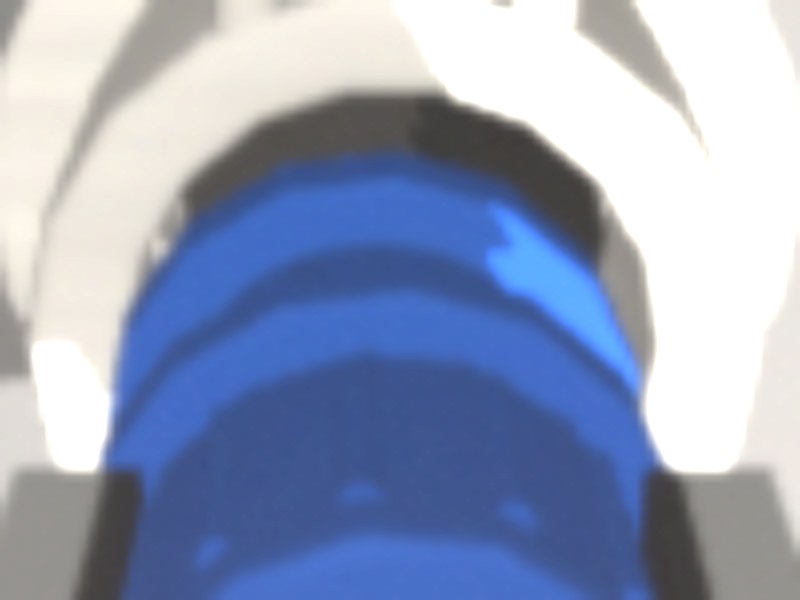

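Request:
servo_tool(
  twist=[
    [0,0,0],
    [0,0,0],
    [0,0,0],
    [0,0,0],
    [0,0,0],
  ],
  xyz=[
    [0.08,-0.07,-0.5],
    [0,0,-0.4],
    [0,0,-0.3],
    [0,0,-0.2],
    [0,0,0],
  ],
  fingers=[0,0,0,0,0],
)

```text
time: 9.28
tool_pos: [0.4778, 0.1639, 0.1251]
tool_rot: [0.699, 0.11, 0.698, -0.111]
contact_force: [0.9, -0.4, -2.1]
gripper_width: 0.328
```

```bash
python3 - <<'E'
from ov import *
from plant import vision,manip
s=manip.state();im=vision.grab_frame("wrist")[:,:,::-1];cv2.imwrite("pics/h_wrist.png",im)
print(s['tool_pos'],s['contact_force'],s['ft_torque'])
z=cv2.resize(im[185:260,270:370],None,fx=8,fy=8,interpolation=cv2.INTER_LINEAR)
z=np.clip(z.astype(float)*1.6,0,255).astype(np.uint8)
cv2.imwrite("pics/h_z8.png",z)
E
```

```text
[0.47777771 0.16391071 0.12510085] [ 0.8678664  -0.43845987 -2.118492  ] [-0.20238338 -0.11538772  0.00599705]
```

View pics/h_z8.png

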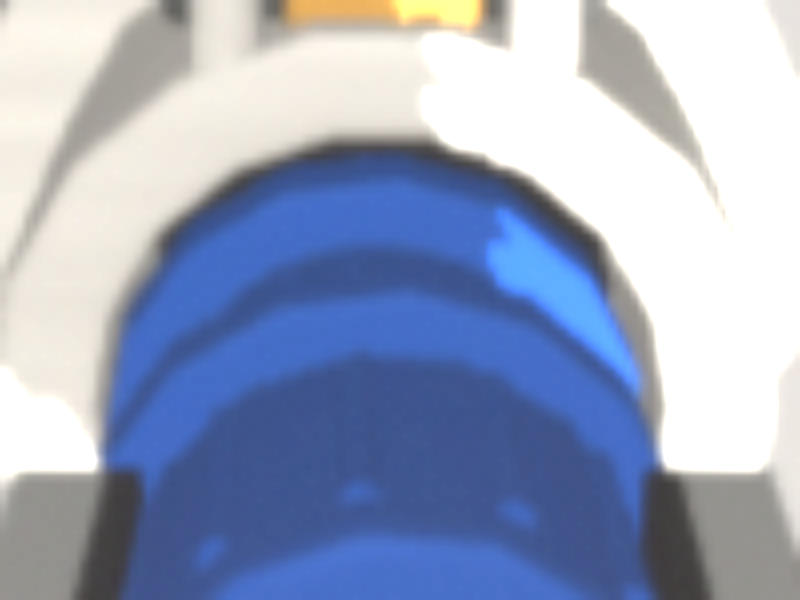

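Request:
servo_tool(
  twist=[
    [0,0,0],
    [0,0,0],
    [0,0,0],
    [0,0,0],
  ],
  xyz=[
    [0.05,0,-0.2],
    [0,0,-0.3],
    [0,0,-0.3],
    [0,0,0],
  ],
  fingers=[0,0,0,0],
)

```text
time: 9.82
tool_pos: [0.478, 0.164, 0.1167]
tool_rot: [0.698, 0.11, 0.698, -0.111]
contact_force: [1.1, -3.2, -2.1]
gripper_width: 0.331
```

```bash
python3 - <<'E'
from ov import *
from plant import vision,manip
s=manip.state()
print(s['tool_pos'],s['contact_force'],s['ft_torque'])
E
```

```text
[0.47796792 0.16400234 0.11673721] [ 1.12037137 -3.21342004 -2.11191079] [-0.29720384 -0.16848012 -0.03199781]
```

Request:
servo_tool(
  twist=[
    [0,0,0],
    [0,0,0],
    [0,0,0],
    [0,0,0],
  ],
  xyz=[
    [0.02,-0.05,-0.2],
    [0,0,-0.3],
    [0,0,-0.3],
    [0,0,0],
  ],
  fingers=[0,0,0,0],
)

```text
time: 10.32
tool_pos: [0.478, 0.1637, 0.1087]
tool_rot: [0.698, 0.111, 0.699, -0.111]
contact_force: [0.0, -0.0, -1.3]
gripper_width: 0.324
```

```bash
python3 - <<'E'
from ov import *
from plant import vision,manip
s=manip.state()
print(s['tool_pos'],s['contact_force'],s['ft_torque'])
E
```

```text
[0.47796721 0.16368981 0.10871532] [ 1.62752322e-02 -8.20037782e-04 -1.31541045e+00] [-0.04481116 -0.01186101  0.04263439]
```

Request:
servo_tool(
  twist=[
    [0,0,0],
    [0,0,0],
    [0,0,0],
    [0,0,0],
  ],
  xyz=[
    [0,0,-0.2],
    [0,0,-0.15],
    [0,0,-0.1],
    [0,0,0],
  ],
  fingers=[0,0,0,0],
)

```text
time: 10.82
tool_pos: [0.4782, 0.1636, 0.1046]
tool_rot: [0.698, 0.111, 0.698, -0.111]
contact_force: [-0.2, 0.5, -1.7]
gripper_width: 0.328
```

Request:
servo_tool(
  twist=[
    [0,0,0],
    [0,0,0],
    [0,0,0],
  ],
  xyz=[
    [0,0,-0.15],
    [0,0,-0.1],
    [0,0,0],
  ],
  fingers=[0,0,0],
)

```text
time: 11.2
tool_pos: [0.4784, 0.1636, 0.1029]
tool_rot: [0.698, 0.111, 0.698, -0.111]
contact_force: [-2.7, -1.1, 4.4]
gripper_width: 0.333
```

Request:
servo_tool(
  twist=[
    [0,0,0],
    [0,0,0],
    [0,0,0],
    [0,0,0],
    [0,0,0],
  ],
  xyz=[
    [0,0,0],
    [0,0,0],
    [0,0,0],
    [0,0,0],
    [0,0,0],
  ],
  fingers=[0.4,0.6,0.8,0.8,0.8],
)

```text
time: 11.82
tool_pos: [0.4783, 0.1636, 0.1022]
tool_rot: [0.698, 0.111, 0.698, -0.111]
contact_force: [-0.2, 0.3, -0.3]
gripper_width: 0.799
```

Request:
servo_tool(
  twist=[
    [0,0,0],
    [0,0,0],
    [0,0,0],
    [0,0,0],
    [0,0,0],
  ],
  xyz=[
    [0,0,1],
    [0,0,3],
    [0,0,4],
    [0,0,4],
    [0,0,0],
  ],
  fingers=[0.8,0.8,0.8,0.8,0.8],
)

```text
time: 12.45
tool_pos: [0.4808, 0.1641, 0.2278]
tool_rot: [0.702, 0.112, 0.695, -0.109]
contact_force: [-0.6, -0.3, 0.5]
gripper_width: 0.804
```

```bash
python3 - <<'E'
from ov import *
from plant import vision,manip
s=manip.state();im=vision.grab_frame("wrist")[:,:,::-1];cv2.imwrite("pics/i_wrist.png",im)
print(s['tool_pos'],s['contact_force'],s['joint_pos'])
C=camw(vision.get_calibration("wrist"),s)
for z in(.125,.127):print(proj(C,[.4782,.1636,z]))
cv2.imwrite("pics/i_z.png",cv2.resize(im[60:300,210:430],None,fx=2.5,fy=2.5,interpolation=cv2.INTER_CUBIC))
E
```

```text
[0.48075442 0.16409336 0.22778708] [-0.61297365 -0.26811579  0.4628024 ] [ 1.82334220e-01 -2.36991536e-01  1.88957525e+00  4.57467708e-07
  1.47968395e+00  4.96277974e-01]
[[314.59925944 201.36967547]]
[[314.59128301 202.09677421]]
```

View pics/i_z.png

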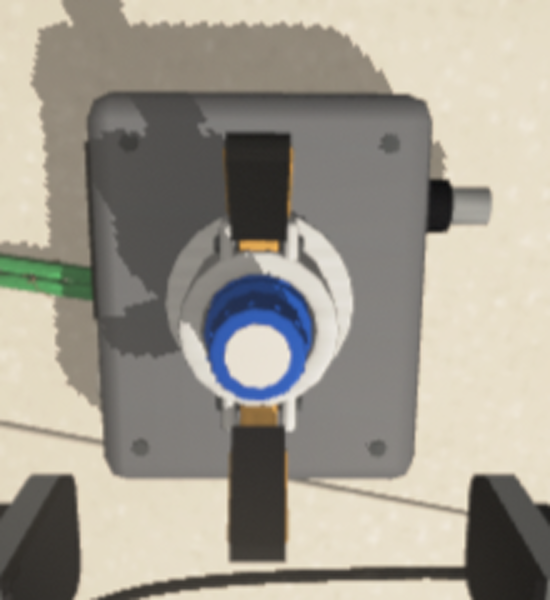

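Request:
servo_tool(
  twist=[
    [0,0,0.157],
    [0,0,0.157],
    [0,0,0.157],
    [0,0,0.157],
    [0,0,0.157],
    [0,0,0.157],
    [0,0,0.157],
    [0,0,0.157],
  ],
  xyz=[
    [0,0,0],
    [0,0,0],
    [0,0,0],
    [0,0,0],
    [0,0,0],
    [0,0,0],
    [0,0,0],
    [0,0,0],
  ],
  fingers=[1,1,1,1,1,1,1,1],
)

```text
time: 13.5
tool_pos: [0.4774, 0.1635, 0.2206]
tool_rot: [0.628, -0.322, 0.63, 0.323]
contact_force: [-0.3, -0.8, 0.0]
gripper_width: 1.001
```

Request:
servo_tool(
  twist=[
    [0,0,0.157],
    [0,0,0.157],
    [0,0,0],
    [0,0,0],
  ],
  xyz=[
    [0,0,0],
    [0,0,0],
    [0,0,0],
    [0,0,0],
  ],
  fingers=[1,1,1,1],
)

```text
time: 14.0
tool_pos: [0.4779, 0.1635, 0.2214]
tool_rot: [0.572, -0.415, 0.573, 0.415]
contact_force: [0.1, -0.5, -0.1]
gripper_width: 0.999
```

```bash
python3 - <<'E'
from ov import *
from plant import vision,manip
s=manip.state();im=vision.grab_frame("wrist")[:,:,::-1];cv2.imwrite("pics/j_wrist.png",im)
Rt=rot(s['tool_rot']);print(s['tool_pos'],s['contact_force'],s['joint_pos'],np.degrees(np.arctan2(Rt[1,2],Rt[0,2])),Rt[:,0],s['gripper_width'])
C=camw(vision.get_calibration("wrist"),s)
for z in(.125,.127):print(proj(C,[.4782,.1636,z]))
E
```

```text
[0.47789509 0.1635231  0.22143408] [ 0.10453547 -0.52074556 -0.08277187] [ 1.82260993e-01 -2.32803218e-01  1.89666301e+00 -2.02228358e-05
  1.47907756e+00 -1.07155786e+00] 71.83865787800443 [-1.31878215e-03 -2.63536939e-04 -9.99999096e-01] 0.998598977334467
[[321.51774011 201.95597033]]
[[321.53727937 202.71531589]]
```

View pics/j_wrist.png

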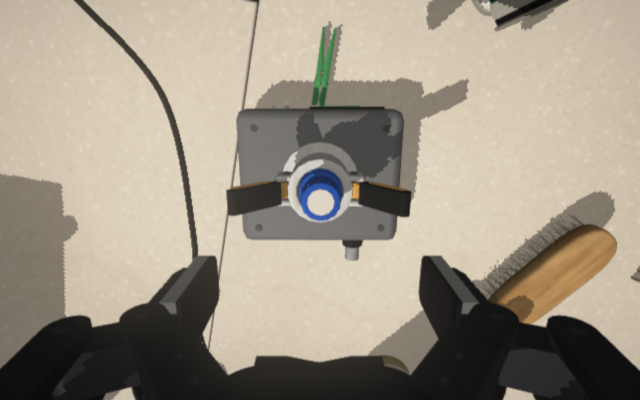

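Request:
servo_tool(
  twist=[
    [0,0,0],
    [0,0,0],
    [0,0,0],
    [0,0,0],
    [0,0,0],
    [0,0,0],
  ],
  xyz=[
    [0,0,-2],
    [0,0,-2],
    [0,0,-2],
    [0,0,-1],
    [0,0,-0.5],
    [0,0,0],
  ],
  fingers=[1,1,1,1,1,1],
)

```text
time: 14.8
tool_pos: [0.4784, 0.1636, 0.1472]
tool_rot: [0.572, -0.415, 0.572, 0.415]
contact_force: [0.1, -0.5, 0.7]
gripper_width: 1.0
```

Request:
servo_tool(
  twist=[
    [0,0,0],
    [0,0,0],
    [0,0,0],
    [0,0,0],
    [0,0,0],
  ],
  xyz=[
    [0,0,-0.3],
    [0,0,-0.3],
    [0,0,-0.3],
    [0,0,-0.3],
    [0,0,0],
  ],
  fingers=[1,1,1,1,1],
)

```text
time: 15.42
tool_pos: [0.4781, 0.1636, 0.1348]
tool_rot: [0.572, -0.415, 0.572, 0.416]
contact_force: [0.3, -1.0, -0.5]
gripper_width: 1.002
```

```bash
python3 - <<'E'
from ov import *
from plant import vision,manip
s=manip.state();im=vision.grab_frame("wrist")[:,:,::-1];cv2.imwrite("pics/k_wrist.png",im)
print(s['tool_pos'],s['contact_force'],s['ft_torque'],s['gripper_width'])
E
```

```text
[0.47805129 0.16356293 0.134827  ] [ 0.283634   -0.97633897 -0.48177772] [-0.02190168  0.08176856 -0.01628456] 1.0015626923220977
```

View pics/k_wrist.png

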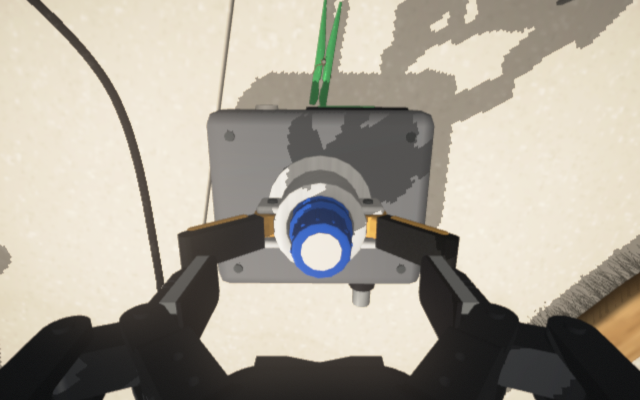

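Request:
servo_tool(
  twist=[
    [0,0,0],
    [0,0,0],
    [0,0,0],
    [0,0,0],
    [0,0,0],
  ],
  xyz=[
    [0,0,-0.25],
    [0,0,-0.25],
    [0,0,-0.25],
    [0,0,-0.25],
    [0,0,0],
  ],
  fingers=[1,1,1,1,1],
)

```text
time: 16.1
tool_pos: [0.4781, 0.1636, 0.1249]
tool_rot: [0.572, -0.415, 0.572, 0.416]
contact_force: [-0.7, 0.3, 0.9]
gripper_width: 1.0
```

```bash
python3 - <<'E'
from plant import manip
s=manip.state()
print(s['tool_pos'],s['contact_force'],s['ft_torque'],s['gripper_width'])
E
```

```text
[0.47807324 0.1635689  0.12486318] [-0.66559238  0.2943032   0.90303   ] [-0.04651345  0.06399496  0.00819306] 1.0004692266528286
```

Request:
servo_tool(
  twist=[
    [0,0,0],
    [0,0,0],
    [0,0,0],
    [0,0,0],
    [0,0,0],
  ],
  xyz=[
    [0,0,-0.25],
    [0,0,-0.25],
    [0,0,-0.25],
    [0,0,-0.25],
    [0,0,0],
  ],
  fingers=[1,1,1,1,1],
)

```text
time: 16.73
tool_pos: [0.4781, 0.1636, 0.1149]
tool_rot: [0.572, -0.415, 0.572, 0.416]
contact_force: [0.5, 0.5, -0.9]
gripper_width: 1.003
```

```bash
python3 - <<'E'
from ov import *
from plant import vision,manip
s=manip.state();im=vision.grab_frame("wrist")[:,:,::-1];cv2.imwrite("pics/l_wrist.png",im)
print(s['tool_pos'],s['contact_force'],s['ft_torque'],s['gripper_width'])
E
```

```text
[0.47808462 0.16357749 0.11488344] [ 0.45759274  0.45163875 -0.87542869] [-0.0478976   0.0368589  -0.00553741] 1.002767616574616
```

View pics/l_wrist.png

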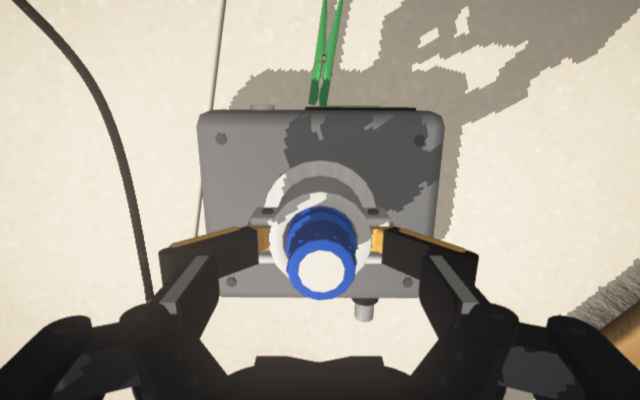

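Request:
servo_tool(
  twist=[
    [0,0,0],
    [0,0,0],
    [0,0,0],
    [0,0,0],
    [0,0,0],
  ],
  xyz=[
    [0,0,-0.25],
    [0,0,-0.25],
    [0,0,-0.25],
    [0,0,-0.25],
    [0,0,0],
  ],
  fingers=[1,1,1,1,1],
)

```text
time: 17.4
tool_pos: [0.4784, 0.1636, 0.1052]
tool_rot: [0.572, -0.415, 0.572, 0.415]
contact_force: [0.7, 0.6, 1.2]
gripper_width: 1.001
```

```bash
python3 - <<'E'
from plant import manip
s=manip.state()
print(s['tool_pos'],s['contact_force'],s['ft_torque'],s['gripper_width'])
E
```

```text
[0.4783842  0.16362118 0.10520483] [0.66931799 0.64614201 1.15604692] [-0.06867636 -0.02061933  0.00347283] 1.0014835033321472
```

Request:
servo_tool(
  twist=[
    [0,0,0],
    [0,0,0],
    [0,0,0],
    [0,0,0],
    [0,0,0],
  ],
  xyz=[
    [0,0,-0.2],
    [0,0,-0.2],
    [0,0,-0.2],
    [0,0,-0.2],
    [0,0,0],
  ],
  fingers=[1,1,1,1,1],
)

```text
time: 18.02
tool_pos: [0.4782, 0.1636, 0.097]
tool_rot: [0.572, -0.415, 0.572, 0.415]
contact_force: [0.2, 0.5, 1.2]
gripper_width: 1.001
```

```bash
python3 - <<'E'
from ov import *
from plant import vision,manip
s=manip.state();im=vision.grab_frame("wrist")[:,:,::-1];cv2.imwrite("pics/m_wrist.png",im)
print(s['tool_pos'],s['contact_force'],s['ft_torque'],s['gripper_width'])
E
```

```text
[0.47824384 0.16355901 0.09699932] [0.18806045 0.45308762 1.24995684] [ 0.02250742 -0.09143401  0.03279399] 1.0009074783738732
```

View pics/m_wrist.png

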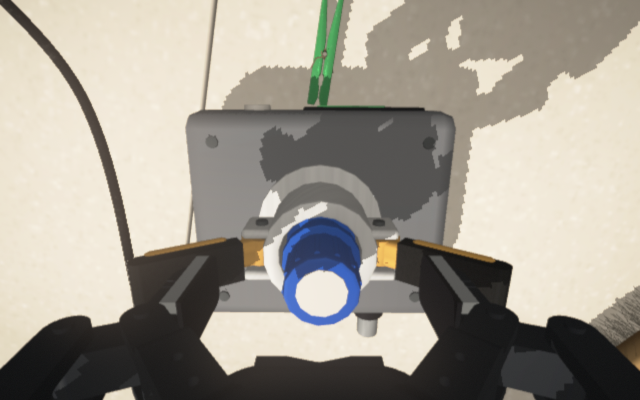

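Request:
servo_tool(
  twist=[
    [0,0,0],
    [0,0,0],
    [0,0,0],
    [0,0,0],
    [0,0,0],
  ],
  xyz=[
    [0,0,-0.2],
    [0,0,-0.2],
    [0,0,-0.2],
    [0,0,-0.2],
    [0,0,0],
  ],
  fingers=[1,1,1,1,1],
)

```text
time: 18.7
tool_pos: [0.4783, 0.1636, 0.089]
tool_rot: [0.572, -0.415, 0.572, 0.415]
contact_force: [1.0, 0.4, 1.0]
gripper_width: 1.0
```

```bash
python3 - <<'E'
from ov import *
from plant import vision,manip
s=manip.state();im=vision.grab_frame("wrist")[:,:,::-1];cv2.imwrite("pics/n_wrist.png",im)
print(s['tool_pos'],s['contact_force'],s['ft_torque'],s['gripper_width'])
im=vision.grab_frame("scene")[:,:,::-1]
cv2.imwrite("pics/n_scene.png",cv2.resize(im[200:350,270:420],None,fx=4,fy=4,interpolation=cv2.INTER_CUBIC))
E
```

```text
[0.4782568  0.1635856  0.08898438] [0.99787798 0.4485728  1.0386928 ] [ 0.04249983 -0.09939071 -0.04729935] 0.9998174274262601
```

View pics/n_wrist.png

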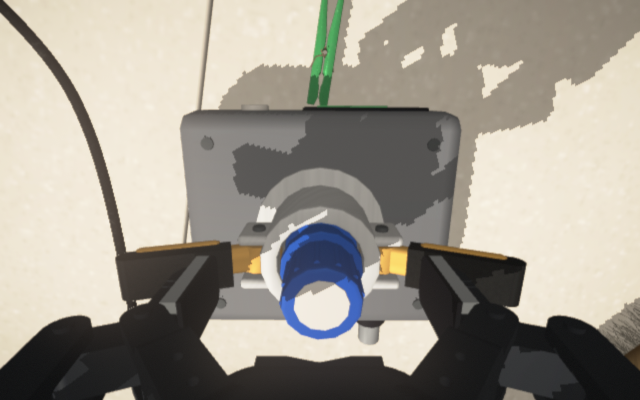

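View pics/n_scene.png

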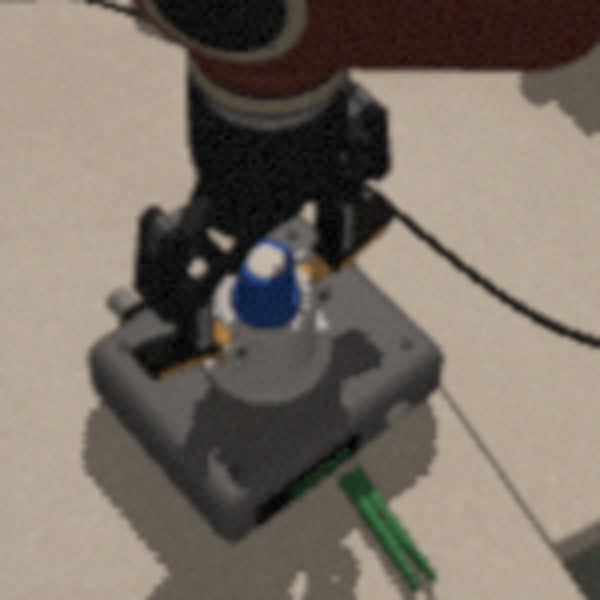

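Request:
servo_tool(
  twist=[
    [0,0,0],
    [0,0,0],
    [0,0,0],
    [0,0,0],
    [0,0,0],
  ],
  xyz=[
    [0,0,-0.2],
    [0,0,-0.2],
    [0,0,-0.2],
    [0,0,-0.1],
    [0,0,0],
  ],
  fingers=[1,1,1,1,1],
)

```text
time: 19.42
tool_pos: [0.4783, 0.1636, 0.0821]
tool_rot: [0.572, -0.415, 0.572, 0.415]
contact_force: [0.8, -0.5, 3.5]
gripper_width: 1.001
```

```bash
python3 - <<'E'
from ov import *
from plant import vision,manip
s=manip.state();im=vision.grab_frame("wrist")[:,:,::-1];cv2.imwrite("pics/o_wrist.png",im)
print(s['tool_pos'],s['contact_force'],s['ft_torque'],s['gripper_width'])
E
```

```text
[0.478327   0.16361039 0.08213675] [ 0.78842241 -0.54781073  3.49462599] [ 0.00203646 -0.10059512 -0.01195878] 1.0008846482030507
```

View pics/o_wrist.png

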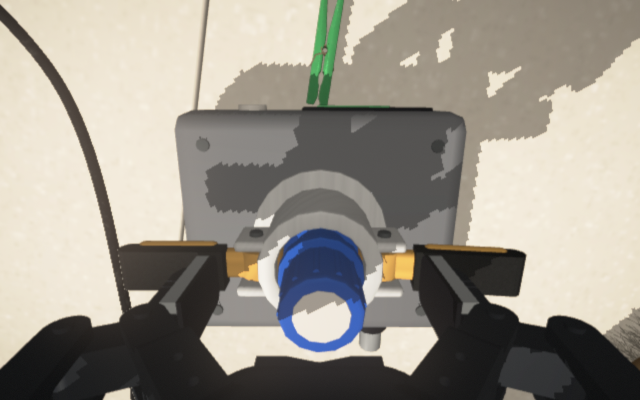

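Request:
servo_tool(
  twist=[
    [0,0,0],
    [0,0,0],
    [0,0,0],
    [0,0,0],
  ],
  xyz=[
    [0,0,-0.12],
    [0,0,-0.12],
    [0,0,-0.12],
    [0,0,0],
  ],
  fingers=[1,1,1,1],
)

```text
time: 19.98
tool_pos: [0.4787, 0.1636, 0.0793]
tool_rot: [0.572, -0.416, 0.572, 0.415]
contact_force: [-1.8, 0.3, 5.5]
gripper_width: 0.996
```

```bash
python3 - <<'E'
from plant import manip
s=manip.state()
print(s['tool_pos'],s['contact_force'],s['ft_torque'],s['gripper_width'])
E
```

```text
[0.47868285 0.16362511 0.07933732] [-1.77315587  0.32244571  5.53774918] [-0.08917706  0.13327301  0.01131274] 0.9962589650864815
```

Request:
servo_tool(
  twist=[
    [0,0,0],
    [0,0,0],
    [0,0,0],
    [0,0,0],
  ],
  xyz=[
    [0,0,-0.1],
    [0,0,-0.1],
    [0,0,-0.1],
    [0,0,0],
  ],
  fingers=[1,1,1,1],
)

```text
time: 20.48
tool_pos: [0.479, 0.1642, 0.0766]
tool_rot: [0.573, -0.415, 0.571, 0.415]
contact_force: [-0.2, 0.8, 5.8]
gripper_width: 1.003
```

```bash
python3 - <<'E'
from plant import manip
s=manip.state()
print(s['tool_pos'],s['contact_force'],s['ft_torque'],s['gripper_width'])
E
```

```text
[0.47904698 0.16415666 0.07664986] [-0.22477121  0.77674022  5.77140569] [ 0.16899994  0.07736441 -0.00145035] 1.0032631366255693
```

Request:
servo_tool(
  twist=[
    [0,0,0],
    [0,0,0],
    [0,0,0],
  ],
  xyz=[
    [0,0,-0.1],
    [0,0,-0.1],
    [0,0,0],
  ],
  fingers=[1,1,1],
)

```text
time: 20.85
tool_pos: [0.4792, 0.1644, 0.0746]
tool_rot: [0.573, -0.415, 0.571, 0.416]
contact_force: [-0.1, 1.9, 5.3]
gripper_width: 0.998
```

```bash
python3 - <<'E'
from ov import *
from plant import vision,manip
s=manip.state();im=vision.grab_frame("wrist")[:,:,::-1];cv2.imwrite("pics/p_wrist.png",im)
print(s['tool_pos'],s['contact_force'],s['ft_torque'],s['gripper_width'])
E
```

```text
[0.47917362 0.16444328 0.07464903] [-0.13945622  1.93107353  5.27232716] [ 0.39956848 -0.10981031 -0.00675875] 0.9980320745913347
```

View pics/p_wrist.png

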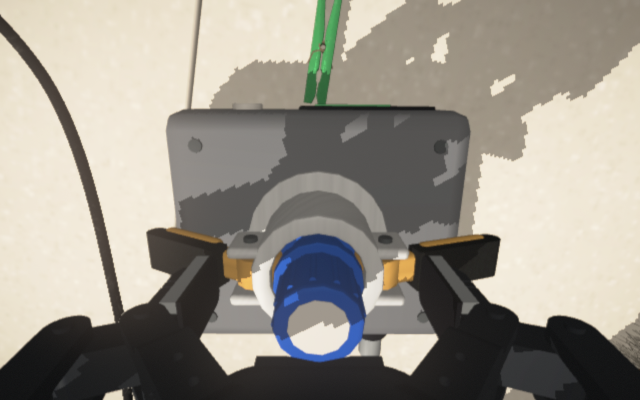

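```bash
cat > arm.py <<'E'
from ov import *
def tip(ax,yaw,side,th,L=.058,off=.0):
    a=np.radians(60)-th
    u=np.array([np.cos(yaw),np.sin(yaw),0])*side
    return np.array([ax[0],ax[1],.086])+u*(.028+L*np.cos(a)-off*np.sin(a))+np.array([0,0,L*np.sin(a)+off*np.cos(a)])
E
python3 - <<'E'
from arm import *
from plant import vision,manip
s=manip.state();C=camw(vision.get_calibration("wrist"),s)
yaw=np.radians(71.9);ux=np.array([np.sin(yaw),-np.cos(yaw),0])
ax=(.4780,.1636)
print(proj(C,[*ax,.1255]),proj(C,[*ax,.095]))
for th in [.9,1.0,1.1,1.2,1.3,1.4,1.5,1.57]:
    r=[]
    for side in(1,-1):
        for off in(-.003,.008):
            r.append(proj(C,tip(ax,yaw,side,th,off=off)-ux*.010)[0])
    print(th,np.round(r,1).tolist())
E
python3 - <<'E'
import cv2
im=cv2.imread("pics/p_wrist.png")
cv2.imwrite("pics/p_z.png",cv2.resize(im[205:315,130:520],None,fx=2,fy=2,interpolation=cv2.INTER_CUBIC))
E
```

```text
[[321.08284368 327.86955122]] [[320.39299616 279.65880115]]
0.9 [[532.4, 253.1], [545.8, 265.5], [107.7, 253.3], [94.6, 265.7]]
1.0 [[524.7, 247.3], [539.9, 258.7], [115.3, 247.4], [100.4, 258.9]]
1.1 [[516.2, 241.9], [532.8, 252.5], [123.6, 242.0], [107.3, 252.6]]
1.2 [[507.1, 236.9], [524.9, 246.6], [132.6, 237.0], [115.1, 246.8]]
1.3 [[497.6, 232.4], [516.2, 241.2], [142.0, 232.5], [123.6, 241.3]]
1.4 [[487.8, 228.3], [507.0, 236.3], [151.8, 228.3], [132.7, 236.4]]
1.5 [[477.6, 224.6], [497.3, 231.8], [161.8, 224.6], [142.3, 231.9]]
1.57 [[470.4, 222.2], [490.3, 228.9], [169.0, 222.3], [149.2, 229.0]]
```

View pics/p_z.png

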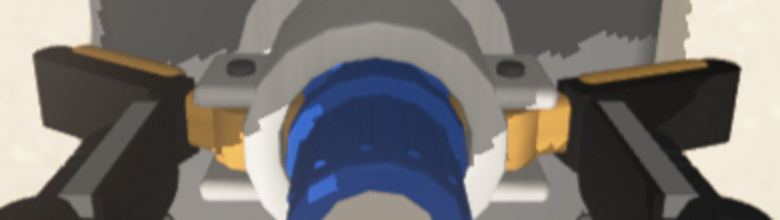

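Request:
servo_tool(
  twist=[
    [0,0,0],
    [0,0,0],
    [0,0,0],
  ],
  xyz=[
    [0,0,-0.07],
    [0,0,-0.07],
    [0,0,0],
  ],
  fingers=[1,1,1],
)

```text
time: 21.28
tool_pos: [0.4793, 0.1644, 0.0739]
tool_rot: [0.573, -0.415, 0.571, 0.415]
contact_force: [-2.2, 2.0, 9.6]
gripper_width: 0.999
```

```bash
python3 - <<'E'
from plant import manip
s=manip.state()
print(s['tool_pos'],s['contact_force'],s['ft_torque'],s['gripper_width'])
E
```

```text
[0.47927784 0.16443058 0.07393433] [-2.1663996   2.02325149  9.5691617 ] [ 0.14396731  0.34943872 -0.00687405] 0.9994894407921955
```

Request:
servo_tool(
  twist=[
    [-0.019,0.006,0],
    [0,0,0],
  ],
  xyz=[
    [0,0,-0.06],
    [0,0,0],
  ],
  fingers=[1,1],
)

```text
time: 21.52
tool_pos: [0.4792, 0.1642, 0.073]
tool_rot: [0.567, -0.42, 0.577, 0.411]
contact_force: [0.6, 1.6, 7.8]
gripper_width: 0.999
```

```bash
python3 - <<'E'
from ov import *
from plant import vision,manip
s=manip.state();im=vision.grab_frame("wrist")[:,:,::-1];cv2.imwrite("pics/q_wrist.png",im)
print(s['tool_pos'],s['contact_force'],s['ft_torque'],s['gripper_width'])
cv2.imwrite("pics/q_z.png",cv2.resize(im[205:315,130:520],None,fx=2,fy=2,interpolation=cv2.INTER_CUBIC))
E
```

```text
[0.47920536 0.16419291 0.07298488] [0.60031339 1.62655554 7.83890431] [-0.09313251  0.21688037 -0.05994529] 0.9991968589487767
```

View pics/q_z.png

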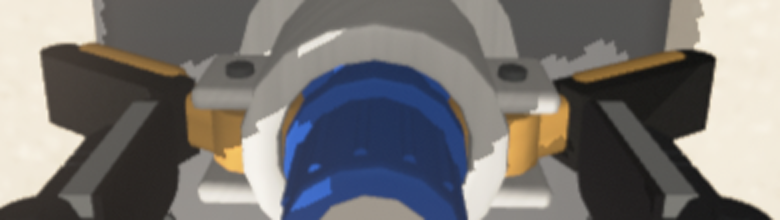

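```bash
cat > mod.py <<'E'
from arm import *
from plant import vision,manip
s=manip.state();C=camw(vision.get_calibration("wrist"),s)
yaw=np.radians(71.9);ux=np.array([np.sin(yaw),-np.cos(yaw),0])
ax=(.4780,.1636)
print(s['tool_pos'],"port circle L/R", proj(C,np.array([*ax,.095])+.027*np.array([[np.cos(yaw),np.sin(yaw),0],[-np.cos(yaw),-np.sin(yaw),0]])))
for th in [1.4,1.5,1.57]:
    r=[]
    for side in(1,-1):
        for off in(-.003,.006,.010):
            r.append(proj(C,tip(ax,yaw,side,th,off=off)-ux*.010)[0])
    print(th,np.round(r,1).tolist())
E
python3 mod.py
```

```text
[0.4791979  0.16420113 0.07299252] port circle L/R [[388.01333362 282.28699369]
 [252.22443283 280.88678755]]
1.4 [[492.1, 230.7], [507.9, 237.5], [515.5, 240.7], [152.8, 228.1], [137.1, 234.6], [129.6, 237.6]]
1.5 [[481.9, 226.8], [498.0, 232.9], [505.8, 235.8], [163.0, 224.5], [147.0, 230.2], [139.3, 233.0]]
1.57 [[474.6, 224.3], [490.9, 230.0], [498.7, 232.7], [170.2, 222.1], [154.0, 227.5], [146.3, 230.0]]
```

Request:
servo_tool(
  twist=[
    [-0.014,0.0045,0],
    [0,0,0],
  ],
  xyz=[
    [0,0,-0.06],
    [0,0,0],
  ],
  fingers=[1,1],
)

```text
time: 21.82
tool_pos: [0.4796, 0.1644, 0.0727]
tool_rot: [0.563, -0.423, 0.581, 0.408]
contact_force: [-0.7, 0.6, 8.6]
gripper_width: 0.998
```

```bash
python3 - <<'E'
from ov import *
from plant import vision,manip
s=manip.state();im=vision.grab_frame("wrist")[:,:,::-1];cv2.imwrite("pics/r_wrist.png",im)
print(s['tool_pos'],s['contact_force'],s['ft_torque'],s['gripper_width'])
cv2.imwrite("pics/r_z.png",cv2.resize(im[205:315,130:520],None,fx=2,fy=2,interpolation=cv2.INTER_CUBIC))
E
python3 mod.py
```

```text
[0.47956731 0.16439354 0.07267762] [-0.73967932  0.56424239  8.59081616] [ 0.3603475   0.05742061 -0.04438788] 0.9982471844469972
[0.47956105 0.16441115 0.07266679] port circle L/R [[386.79362005 282.5447498 ]
 [250.68964413 280.23137123]]
1.4 [[493.3, 231.2], [509.1, 238.1], [516.6, 241.5], [153.2, 227.0], [137.4, 233.4], [129.8, 236.4]]
1.5 [[483.0, 227.2], [499.2, 233.5], [506.9, 236.5], [163.4, 223.4], [147.3, 229.1], [139.6, 231.8]]
1.57 [[475.7, 224.7], [492.1, 230.5], [499.9, 233.2], [170.7, 221.2], [154.4, 226.4], [146.7, 228.9]]
```

View pics/r_z.png

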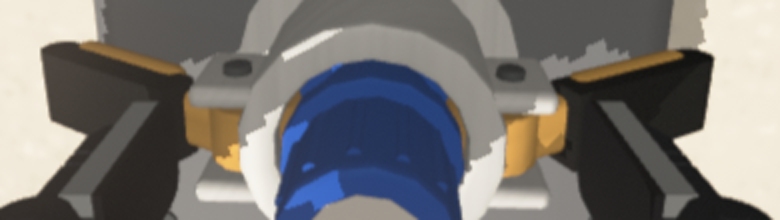

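Request:
servo_tool(
  twist=[
    [0,0,0],
    [0,0,0],
  ],
  xyz=[
    [0,0,-0.06],
    [0,0,0],
  ],
  fingers=[1,1],
)

```text
time: 22.12
tool_pos: [0.4796, 0.1644, 0.0726]
tool_rot: [0.563, -0.423, 0.581, 0.408]
contact_force: [-2.3, 1.5, 10.8]
gripper_width: 1.0
```

```bash
python3 - <<'E'
from plant import manip
s=manip.state()
print(s['tool_pos'],s['contact_force'],s['ft_torque'],s['gripper_width'])
E
```

```text
[0.47958484 0.1644125  0.07257768] [-2.26479024  1.53991205 10.83084717] [0.30313618 0.31793548 0.03508913] 0.9999347073905517
```

Request:
servo_tool(
  twist=[
    [0.014,-0.0045,0],
    [0,0,0],
  ],
  xyz=[
    [0,0,-0.06],
    [0,0,0],
  ],
  fingers=[1,1],
)

```text
time: 22.38
tool_pos: [0.4797, 0.1644, 0.0726]
tool_rot: [0.568, -0.42, 0.577, 0.411]
contact_force: [-2.7, 2.4, 14.5]
gripper_width: 1.002
```

```bash
python3 - <<'E'
from ov import *
from plant import vision,manip
s=manip.state();Rt=rot(s['tool_rot'])
print(s['tool_pos'],s['contact_force'],s['ft_torque'],Rt[2,2])
im=vision.grab_frame("wrist")[:,:,::-1]
cv2.imwrite("pics/s_z.png",cv2.resize(im[205:315,130:520],None,fx=2,fy=2,interpolation=cv2.INTER_CUBIC))
E
python3 mod.py
```

```text
[0.47974222 0.16440958 0.07261319] [-2.71664431  2.39208402 14.51212611] [-0.16956614  0.65324086 -0.19851035] -0.01759906634662506
[0.47978157 0.16444717 0.07265338] port circle L/R [[387.21936676 281.60829461]
 [250.9823434  280.32596089]]
1.4 [[491.6, 229.9], [507.5, 236.6], [515.1, 239.9], [151.4, 227.6], [135.6, 234.0], [128.0, 237.1]]
1.5 [[481.4, 226.0], [497.6, 232.1], [505.3, 235.0], [161.6, 223.9], [145.5, 229.7], [137.8, 232.4]]
1.57 [[474.0, 223.5], [490.4, 229.2], [498.2, 231.9], [168.9, 221.6], [152.6, 226.9], [144.8, 229.4]]
```

View pics/s_z.png

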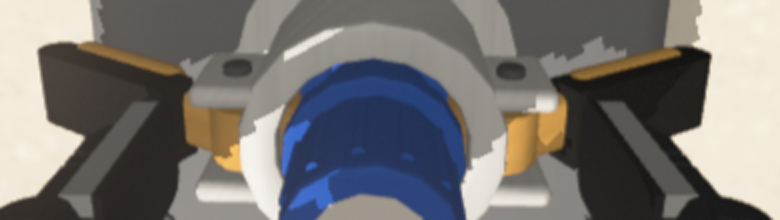

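Request:
servo_tool(
  twist=[
    [0,0,0],
    [0,0,0],
    [0,0,0],
    [0,0,0],
    [0,0,0],
    [0,0,0],
    [0,0,0],
    [0,0,0],
  ],
  xyz=[
    [0,0,0.5],
    [0,0,1],
    [0,0,2],
    [0,0,3],
    [0,0,3],
    [0,0,3],
    [0,0,1],
    [0,0,0],
  ],
  fingers=[1,1,1,1,1,1,1,1],
)

```text
time: 23.42
tool_pos: [0.4782, 0.1636, 0.2047]
tool_rot: [0.567, -0.42, 0.578, 0.411]
contact_force: [0.1, -0.2, -0.5]
gripper_width: 1.003
```

```bash
python3 - <<'E'
from ov import *
from plant import vision,manip
s=manip.state();print(s['tool_pos'],s['contact_force'],s['time'])
im=vision.grab_frame("wrist")[:,:,::-1];cv2.imwrite("pics/t_wrist.png",im)
cv2.imwrite("pics/t_z.png",cv2.resize(im[90:260,200:440],None,fx=3,fy=3,interpolation=cv2.INTER_CUBIC))
im=vision.grab_frame("scene")[:,:,::-1]
cv2.imwrite("pics/t_scene.png",cv2.resize(im[210:350,270:420],None,fx=4,fy=4,interpolation=cv2.INTER_CUBIC))
E
python3 mod.py
```

```text
[0.47824712 0.16356402 0.20470802] [ 0.09437001 -0.1717751  -0.49879796] 23.425
[0.47739941 0.16343224 0.20306228] port circle L/R [[359.8019796  198.47801938]
 [289.44394103 198.03310067]]
1.4 [[421.1, 177.5], [427.7, 179.6], [430.8, 180.6], [229.6, 176.5], [223.1, 178.5], [220.0, 179.5]]
1.5 [[416.5, 176.2], [423.7, 178.2], [427.1, 179.1], [234.1, 175.3], [227.0, 177.2], [223.7, 178.1]]
1.57 [[413.1, 175.4], [420.7, 177.2], [424.2, 178.1], [237.5, 174.5], [230.0, 176.3], [226.6, 177.1]]
```

View pics/t_z.png

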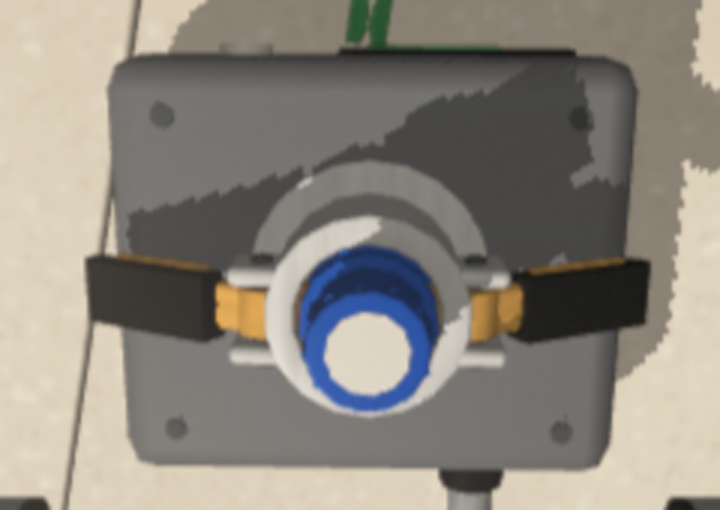

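View pics/t_scene.png

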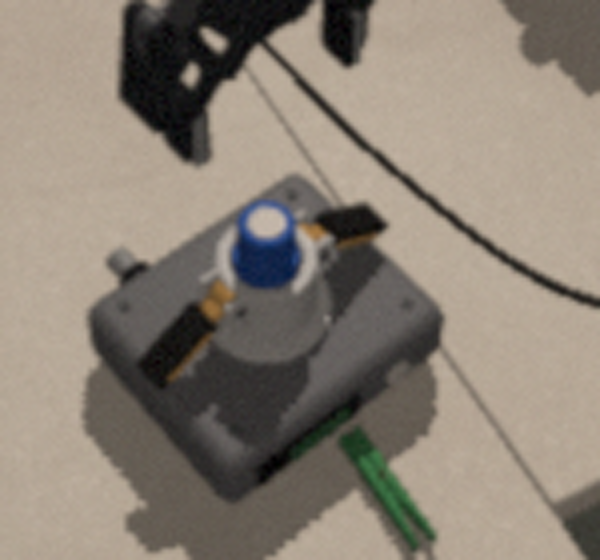

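Request:
servo_tool(
  twist=[
    [-0.016,0.005,0],
    [0,0,0],
    [0,0,0],
    [0,0,0],
    [0,0,0],
    [0,0,0],
    [0,0,0],
    [0,0,0],
  ],
  xyz=[
    [0,0,-2],
    [0,0,-3],
    [0,0,-3],
    [0,0,-2],
    [0,0,-1.2],
    [0,0,-0.8],
    [0,0,-0.4],
    [0,0,0],
  ],
  fingers=[1,1,1,1,1,1,1,1],
)

```text
time: 24.52
tool_pos: [0.4785, 0.1637, 0.0811]
tool_rot: [0.562, -0.423, 0.582, 0.408]
contact_force: [-0.2, 0.1, 0.6]
gripper_width: 0.999
```

Request:
servo_tool(
  twist=[
    [0,0,0],
    [0,0,0],
    [0,0,0],
  ],
  xyz=[
    [0,0,-0.2],
    [0,0,-0.1],
    [0,0,0],
  ],
  fingers=[1,1,1],
)

```text
time: 24.9
tool_pos: [0.4784, 0.1636, 0.078]
tool_rot: [0.562, -0.423, 0.582, 0.408]
contact_force: [-0.9, 0.3, 0.2]
gripper_width: 1.001
```

```bash
python3 - <<'E'
from plant import manip
from h import *
s=manip.state()
print(s['tool_pos'],s['contact_force'],s['ft_torque'],rot(s['tool_rot'])[2,2])
E
```

```text
[0.47838415 0.16361602 0.0779939 ] [-0.88013681  0.27115071  0.18588034] [ 0.00932915 -0.02888987  0.017619  ] -0.03655187365771412
```

Request:
servo_tool(
  twist=[
    [0,0,0],
    [0,0,0],
    [0,0,0],
    [0,0,0],
    [0,0,0],
  ],
  xyz=[
    [0,0,-0.15],
    [0,0,-0.15],
    [0,0,-0.1],
    [0,0,-0.05],
    [0,0,0],
  ],
  fingers=[1,1,1,1,1],
)

```text
time: 25.52
tool_pos: [0.4785, 0.1637, 0.0737]
tool_rot: [0.562, -0.423, 0.582, 0.408]
contact_force: [-0.4, -0.9, 2.9]
gripper_width: 1.002
```

```bash
python3 - <<'E'
from plant import manip
from h import *
s=manip.state()
print(s['tool_pos'],s['contact_force'],s['ft_torque'],rot(s['tool_rot'])[2,2])
E
```

```text
[0.47847536 0.16365853 0.07368604] [-0.40768854 -0.94689789  2.91985685] [0.09417339 0.15634753 0.09796936] -0.0365287964307231
```

Request:
servo_tool(
  twist=[
    [0,0,0],
    [0,0,0],
    [0,0,0],
  ],
  xyz=[
    [0,0,-0.07],
    [0,0,-0.07],
    [0,0,0],
  ],
  fingers=[1,1,1],
)

```text
time: 25.9
tool_pos: [0.4793, 0.1642, 0.073]
tool_rot: [0.563, -0.423, 0.582, 0.408]
contact_force: [-1.3, 2.0, 5.6]
gripper_width: 1.0
```

```bash
python3 - <<'E'
from plant import manip
from h import *
s=manip.state()
print(s['tool_pos'],s['contact_force'],s['ft_torque'],rot(s['tool_rot'])[2,2])
E
```

```text
[0.47931316 0.16418363 0.07301188] [-1.33051167  1.955936    5.56956637] [0.4631562  0.02303668 0.00848697] -0.03462624112574764
```

Request:
servo_tool(
  twist=[
    [0,0,0],
    [0,0,0],
    [0,0,0],
  ],
  xyz=[
    [0,0,-0.08],
    [0,0,-0.08],
    [0,0,0],
  ],
  fingers=[1,1,1],
)

```text
time: 26.28
tool_pos: [0.4799, 0.1645, 0.0726]
tool_rot: [0.563, -0.423, 0.581, 0.407]
contact_force: [-1.3, 1.7, 10.1]
gripper_width: 1.002
```

```bash
python3 - <<'E'
from ov import *
from plant import vision,manip
s=manip.state();Rt=rot(s['tool_rot'])
print(s['tool_pos'],s['contact_force'],s['ft_torque'],Rt[2,2])
im=vision.grab_frame("wrist")[:,:,::-1]
cv2.imwrite("pics/u_z.png",cv2.resize(im[205:315,130:520],None,fx=2,fy=2,interpolation=cv2.INTER_CUBIC))
E
```

```text
[0.47992613 0.16447067 0.07257173] [-1.26195275  1.71302062 10.06059311] [0.3542851  0.30398396 0.03569048] -0.03379790041827374
```

View pics/u_z.png

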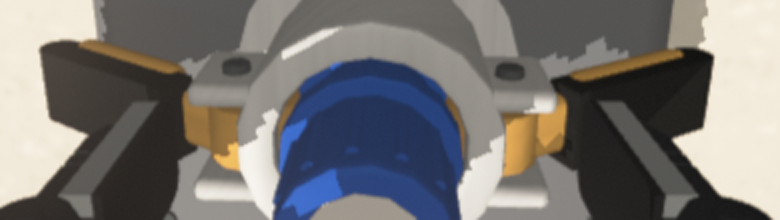

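Request:
servo_tool(
  twist=[
    [0,0,0],
    [0,0,0],
    [0,0,0],
    [0,0,0],
    [0,0,0],
    [0,0,0],
    [0,0,0],
    [0,0,0],
  ],
  xyz=[
    [0,0,0.5],
    [0,0,1],
    [0,0,2],
    [0,0,3],
    [0,0,3],
    [0,0,3],
    [0,0,1],
    [0,0,0],
  ],
  fingers=[1,1,1,1,1,1,1,1],
)

```text
time: 27.32
tool_pos: [0.4784, 0.1636, 0.2054]
tool_rot: [0.562, -0.423, 0.582, 0.408]
contact_force: [0.9, -0.6, -0.5]
gripper_width: 1.004
```

```bash
python3 - <<'E'
from ov import *
from plant import vision,manip
s=manip.state();print(s['tool_pos'],s['contact_force'],s['time'])
im=vision.grab_frame("wrist")[:,:,::-1];cv2.imwrite("pics/v_wrist.png",im)
cv2.imwrite("pics/v_z.png",cv2.resize(im[90:260,200:440],None,fx=3,fy=3,interpolation=cv2.INTER_CUBIC))
E
python3 mod.py
```

```text
[0.47837986 0.16357572 0.20542809] [ 0.93218894 -0.57487246 -0.46445304] 27.325
[0.47780474 0.16347238 0.20431548] port circle L/R [[361.82238938 197.54969369]
 [291.73079986 196.81007424]]
1.4 [[423.7, 176.8], [430.3, 179.0], [433.3, 180.0], [232.8, 175.2], [226.3, 177.2], [223.3, 178.2]]
1.5 [[419.2, 175.6], [426.3, 177.6], [429.6, 178.5], [237.3, 174.1], [230.2, 175.9], [226.9, 176.8]]
1.57 [[415.7, 174.7], [423.3, 176.6], [426.8, 177.5], [240.7, 173.3], [233.2, 175.0], [229.8, 175.8]]
```

View pics/v_z.png

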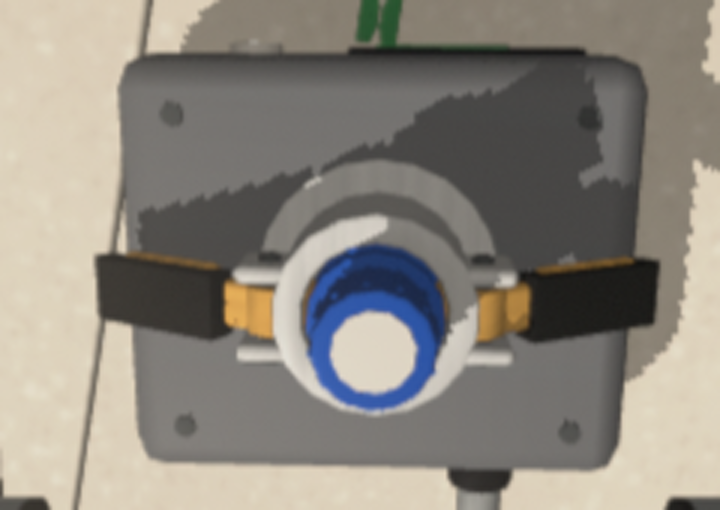

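Both arms are unchanged since the last press (pad tips at columns 232 and 419), and the plug is down in the port. The gripper is clear of everything, so I'm handing in.

```bash
python3 - <<'E'
from plant import job
print(job.job_done())
E
```

```text
the job is handed in; nothing more can be done
None
```

The plug is in the filling port, both cam arms are down on their stops, and the job is handed in. It took about 27 s of the 72 s.

- **Plug:** I gripped it by the barrel and lowered it gently onto the gasket with both arms still up. The contact force was about 6 N. I then let go, and the camera showed it seated on the port's axis.
- **Cam arms:** I opened the fingers wide and pressed both arms down together. cam_left lagged by about 0.1 rad near the end, as the lower-pad arm was expected to. I tilted the gripper slightly to bring cam_left home.
- **Stops:** I felt each arm stop, with no further movement under more push. I then lifted off and pressed again with the load on cam_left, and it stopped at the same height. The highest force I read was about 14.5 N in all.

**Last checks:** after the final lift the two arms look symmetric and match the fully-down position in the picture, though the camera can only tell to about 0.05 rad. The gripper was open and about 8 cm above the plug, touching nothing. I moved nothing except the plug and the two arms. No check failed, but the cam_left stop rests more on the second press than the first, because the first push on it was light.

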